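# Free the amber filter from the optical rail and hold it tipped up for inspection

## Task

Slide the mount with the amber filter along its channel of the optical rail, away from the robot, until it comes gently up against the red stop; there the channel is open, so draw it up out of the rail. Then tip it back about 45 degrees so that the filter's front (the face that looked towards the red stop) looks obliquely upward for inspection (whichever way round it is turned), and keep it held still in the gripper with the filter at least 20 cm above the bench: the program finishes while holding it. Leave the green filter where it stands in the other channel.

Things in the scene. Friction and masses are not known exactly. Their poses are not given: they have to be found in the camera images.
- amber: filter mount to take, 0.1 to 0.2 kg. Origin: centre of its foot's underside; z up, x along the channel towards the red stop (the filter's front looks to +x). Metal foot 60 mm (x) by 40 mm (y), 6 mm high; steel post 14 mm in diameter up to 30 mm; on top a square black frame with an orange filter, an orange strip on its top edge and two brass screws 12 mm long on its back (-x)
- amber_window (a point): centre of the amber filter (36 mm disc, proud of both faces by 2 to 3 mm) and of its black frame, 52 mm above the foot's underside. The frame is 16 mm thick (x), 44 mm wide (y), 44 mm high, from 30 to 74 mm above the underside. Its flat sides (+y, -y) are the place to grip, from above
- green: the other filter mount, same make, sizes and axes, but with a green filter and green strip; it stands in the other channel and must stay there
- rail: fixed aluminium plate on the bench, 260 (x) by 210 (y) mm, 22 mm high. Origin: centre of its underside; x runs along the channels, away from the robot to the red stops. Two channels along x at y = -60 and +60 mm; either may hold the amber mount. The greased channels slide easily (friction 0.15): floor 8 mm above the bench, walls 44 mm apart
- opening (a point): on the rail's midline at bench height, at rail x = 44 mm: here the lips end. From the near end to here dark lips (30 mm apart, underside 18 mm above the bench) cover the foot's edges: it slides with 2 mm of play sideways and 4 mm up, but cannot be lifted. From here to the stop the channel is open above: the foot lifts straight out with the mount's origin at rail x = 75 to 80 mm
- stops: two red rigid blocks closing the far ends of the channels, fixed to the rail, tops 28 mm above the bench. Origin and axes are those of rail; the faces that a foot meets are at x = +110 mm, so a mount against one has its origin at x = 80 mm
Things that resemble listed ones, but are neither listed nor needed, are in the scene too. What is shaped like the amber but purple is not meant.

How it is judged (in metres and radians):
On the way, in this order (a step that is already met when the one before it is completed fails the run):
1. the amber mount has been slid up to the red stop (within 5 mm), its foot still down in the channel (x of amber in the frame of rail between 0.075 and 0.084 m and z of amber in the frame of rail below 0.014 m), for 0.05 s.
2. it has been drawn up out of the rail by the gripper (foot at least 50 mm above the bench) (height (world z) of amber above 0.05 m and contact force between amber and the fingers above 0.5 N), for 0.1 s.
At the end, for the whole second after the job is handed in: fingers alone hold the amber mount, still (30 mm/s, 0.2 rad/s), off the rail, filter centre at least 195 mm above the bench, its front looking 30 to 60 degrees upward, the mount leaning at most 65 degrees from upright; the green mount within 15 mm of its start (height (world z) of amber_window above 0.195 m and angle between amber's own x axis and vertical between 0.524 and 1.047 rad and angle between amber's own z axis and vertical below 1.134 rad and contact force between amber and the fingers above 0.5 N and contact force between amber and rail below 0.1 N and linear speed of amber below 0.03 m/s and angular speed of amber below 0.2 rad/s and distance of green from where it was at the start of the episode below 0.015 m); the arm keeps its last pose, push and grip.
It fails at once if the amber mount is rammed against the stop (over 50 N) (contact force between amber and stops above 50 N).
It fails at once if the green mount is pushed along or lifted (over 15 mm) (distance of green from where it was at the start of the episode above 0.015 m).
It also fails if it takes over 48 s, if anything falls off the work surface, if the arm or the gripper's body presses on something with over 40 N, if the wrist force passes 120 N, or if a joint passes its speed limit or range.

## Robot

A 7-joint arm with a two-finger parallel gripper is mounted at the origin on the work surface. World frame = base frame: x ahead of the robot, y to its left, z up, the work surface at z = 0. Lengths are in mm, angles in rad, forces in N, time in s.
With the tool pointing down it reaches from about 350 to 900 mm from the base axis. Payload 8.1 kg.
Tool frame: the origin (TCP) lies midway between the tips of the shut fingers; the grasp point (between the pads) lies 19 mm behind it; z points along the fingers, y is the line along which they close (so a half turn about z gives the same grasp; the last joint's range is limited). The gripper opens to 92 mm and grips with 3 to 60 N. Pads are 19 mm wide; open, the fingers measure 130 mm over their backs; the gripper's body (75 mm by 190 mm) begins 47 mm behind the grasp point.
Start: joints at [-1.272, 0.434, 0.025, 1.573, -0.012, 1.134, -0.075], TCP at [244.45, 575.227, 226.742] pointing down, gripper open.
Joint ranges: [-2.62, 2.62], [-0.44, 2.09], [-1.27, 1.32], [0.08, 2.57], [-1.32, 4.46], [0.12, 2], [-2.74, 2.74]. Speed limits (rad/s): [2.22, 2.22, 3.01, 3.01, 3.14, 3.14, 3.14].

## Interface

Orientations are given as a unit quaternion [w, x, y, z].
In Python, from bench import arm, camera, calibration, close_job, spotter gives the robot as it stands. The module is installed in compiled form; this text tells all that it offers.
- The arm moves only by the tool servo_tool, never from a script. Its argument "plan" is a list of rows, each an object of numbers: "claw": the opening, from -1 (shut) to 1 (fully open); "dx", "dy", "dz": the shift along the tool's x, y, z scaled (see below); "wx", "wy", "wz": the turn, a rotation vector about the tool's x, y, z scaled (see below). A call has 1 to 12 rows; each row is the pose to reach, as a shift and turn from the pose commanded when the call began, along the tool's axes at that moment; what a row does not reach only later rows make up. The controller multiplies each number of a shift by 0.5 m and each number of a turn by pi/2 rad. A row lasts 1/12 s, in which the tool goes at most 41.7 mm and 7.16 degrees, less where a joint would pass 70% of its speed; a pose out of reach is approached as far as the arm can. A call with a number of a shift or a turn outside -1 to 1 is refused whole. A call with a gripper value outside its range is refused whole. The fingers move at their own pace and stop on an object; the grip force is fixed at half the most. Time passes only in rows, so rows that repeat a pose let the fingers close. It gives the time, the measured TCP pose, the force, the opening and the grip force at its end, in the units of the state.
- arm.get_state(): the state, without advancing time (a new reading comes with each control period).
- camera(name): name is "side" or "top" or "wrist"; returns the picture (480x640x3 uint8, blue, green, red); there is no depth.
- calibration(name): a dict with "vfov" (degrees; the focal length in pixels is half the picture's height over the tangent of half this angle, whatever the lens; pixels are square), "cx", "cy" (the principal point, pixels), "R" (3x3) and "t" (3): a world point X has camera coordinates R X + t; the wrist camera has in their place "tool_from_camera" (4x4, takes a point from camera to tool coordinates, whose origin is the TCP and whose axes are the flange's). Camera axes: x right, y down, z forward; pixel columns grow to the right and rows downward; lengths in mm; the calibration is good to about 2 mm. The wrist camera is an equidistant fisheye: a pixel r from the principal point sees the ray r / f radians off the axis. A picture is of the moment at which its call begins: read the wrist's pose just before it. calibration takes no time and is no camera call.
- close_job(): hands the job in; it is judged then, once.
Trained networks look in the newest picture that a camera, given by its name, has taken for a name from the list of things; names that differ only in an ending like _2 or _b are one class to them, and where a whole thing is asked for, a point or a joint stands for the part that bears it (a point fixed in the world has none). Each returns a list of dicts, best first, with "score" (0 to 1); they miss things now and then, are a little off and sometimes report something else, mostly with a low value. They report only what shows in the picture. A call takes as long as a camera call. They do not tell look-alikes from the thing itself.
- spotter.outline_of(name, camera): "mask" (480x640 bool, what is visible of it).
- spotter.landmark_of(name, camera): "xyz" ([x, y, z] in mm, in world coordinates, good to about 4 mm: a listed point, or the origin of a listed thing).
The state is a dict: "time_s": time; "q": joint angles; "joint_velocities": joint speeds; "joint_torque": joint torques, N m; "tool_pos": TCP position; "eef_rot": TCP orientation; "force": force on the tool from outside, world axes, zero at the start; "moment": the same for the moment, N m; "width": finger opening in mm; "grip_force": force on a finger pad.
Only numpy, scipy, OpenCV 4.12 (cv2) and the standard library are available. Lean on these libraries where they do the work, as an engineer would, in place of code of your own. Each camera call takes 0.05 s, during which the arm holds its last target. There are 200 camera calls.

## Working session

There is one attempt and no reset: what is moved stays moved. The work goes in short steps, Python scripts to look and compute and a tool call to move; the robot and the scene stay as the last step left them, time stands still between calls to the robot, and variables do not carry over. Pictures are saved under pics/ and viewed, at most 10 in all, crops included, and the job is handed in when it is done.

Besides the shell and the picture viewer there is one more tool, called after "Emit:" as name([rows], argument=value, ...), one row to a line, values as JSON. servo_tool: Moves the arm, as the interface text tells. Shifts and turns lie within -1 to 1; 1 stands for 0.5 m of shift or pi/2 rad of turn. Its arguments: {"type":"object","properties":{"plan":{"type":"array"}},"required":["plan"]}

```bash
mkdir -p pics
python3 - <<'E'
from bench import arm,camera,calibration,spotter
import cv2,numpy as np
s=arm.get_state();print(s['time_s'],s['tool_pos'],s['eef_rot'],s['width'])
a=camera('top');b=camera('side')
cv2.imwrite('pics/top.png',a);cv2.imwrite('pics/side.png',b)
for c in('top','side'):
  for n in('amber','amber_window','green','rail','opening'):
    print(c,n,[(round(d['score'],2),np.round(d['xyz'],1)) for d in spotter.landmark_of(n,c)][:4])
E
```

```text
0.0 [244.28695912 574.69086907 225.91616682] [-7.83634535e-05  1.99594617e-01  9.79878206e-01 -8.27670617e-04] 92.00154038015373
top amber [(0.95, array([503.6, 183.3,   4.1])), (0.74, array([548.7,  37.2,  12.9])), (0.65, array([373.6,   8.7,   2.1]))]
top amber_window [(0.72, array([502.5, 187.5,  52.6])), (0.63, array([545. ,  35.5,  62.5])), (0.56, array([371.9,  10.6,  50.8]))]
top green [(0.72, array([584.9, -73.9,   7.8]))]
top rail [(0.76, array([ 5.924e+02, -1.680e+01, -1.000e-01])), (0.62, array([631.6,   1.5,  -2.5])), (0.23, array([545. ,  38.8,   9. ])), (0.21, array([547.7,  36.5,  61.1]))]
top opening [(0.73, array([633.4,  -1.5,  -3.3]))]
side amber [(0.88, array([545.1,  38.8,   7.8])), (0.66, array([500.8, 186.3,   1.4])), (0.61, array([376.4,  12.7,   5.5]))]
side amber_window [(0.94, array([543. ,  39. ,  59.9])), (0.83, array([504.9, 191.8,  51.4]))]
side green [(0.82, array([584.3, -73.2,  13.6])), (0.28, array([637.5,  -5. ,   1.9]))]
side rail [(0.95, array([590.9, -10. ,  -1. ]))]
side opening [(0.61, array([638.6,  -2.8,   2.6]))]
```

View pics/top.png

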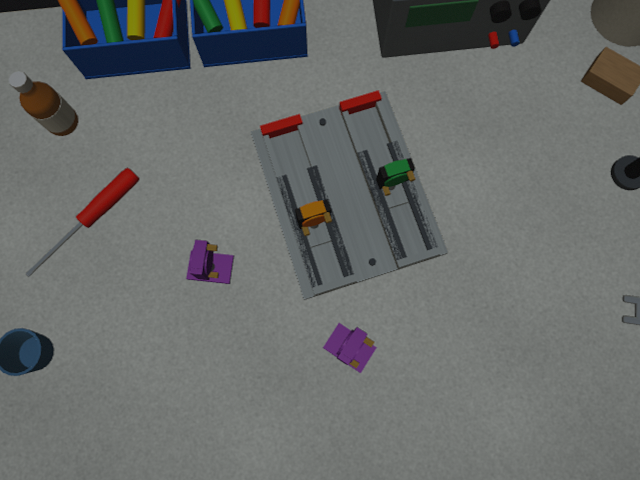

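View pics/side.png

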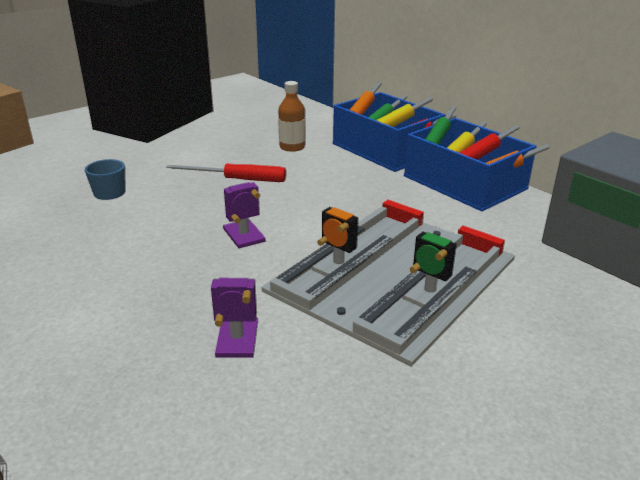

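The top picture shows amber in the left channel at about (314,213), green at (396,173), and the red stops at (282,126) and (360,101). The rail corners are near (252,130), (386,93), (446,252) and (304,297). The two purple mounts are look-alikes. The side picture agrees with this.

```bash
cat > h.py <<'E'
import numpy as np,cv2
from bench import calibration
def bp(name,uv,z):
    c=calibration(name);f=240/np.tan(np.radians(c['vfov'])/2)
    R=np.array(c['R']);t=np.array(c['t'])
    d=R.T@np.array([(uv[0]-c['cx'])/f,(uv[1]-c['cy'])/f,1]);o=-R.T@t
    return o+d*(z-o[2])/d[2]
E
python3 - <<'E'
from h import *
im=cv2.imread('pics/top.png');b,g,r=[im[...,i].astype(int) for i in range(3)]
P=[bp('top',p,22)[:2] for p in[(252,130),(386,93),(446,252),(304,297)]]
print(np.round(P,1))
def ang(a,c):return np.degrees(np.arctan2(*(c-a)[::-1]))
print('x dir',ang(P[3],P[0]),ang(P[2],P[1]),'y dir',ang(P[1],P[0])-90,ang(P[2],P[3])-90,'ctr',np.mean(P,0))
from scipy.ndimage import label
m=((r>100)&(g<60)&(b<60)).astype(np.uint8);m[:85]=0;m[140:]=0;m[:,:240]=0;m[:,400:]=0
n,_,st,ce=cv2.connectedComponentsWithStats(m)
for i in range(1,n):
  if st[i,4]>50:
    ys,xs=np.where(_==i);rc=cv2.minAreaRect(np.c_[xs,ys].astype(np.float32));print(ce[i],bp('top',ce[i],27),rc)
m=((r>150)&(g>60)&(b<60)).astype(np.uint8);m[:190]=0;m[240:]=0;m[:,:290]=0;m[:,340:]=0
hs=cv2.resize(im[80:310,240:460],None,fx=2.6,fy=2.6,interpolation=cv2.INTER_CUBIC);cv2.imwrite('pics/c.png',hs)
E
```

```text
[[ 691.6  113.1]
 [ 727.9  -86. ]
 [ 483.8 -133.8]
 [ 444.1   63.6]]
x dir 11.302387398423265 11.07292530255981 y dir 10.333134494922348 11.36071065181018 ctr [586.83974413 -10.78153338]
[360.13467049 100.05157593] [718.25251996 -46.40264079  27.        ] ((360.2093200683594, 100.04497528076172), (8.526875495910645, 40.97060012817383), 73.0724868774414)
[280.52762431 123.85911602] [694.0134901   71.30529249  27.        ] ((280.50457763671875, 123.8486328125), (8.812002182006836, 41.473880767822266), 73.3007583618164)
```

View pics/c.png

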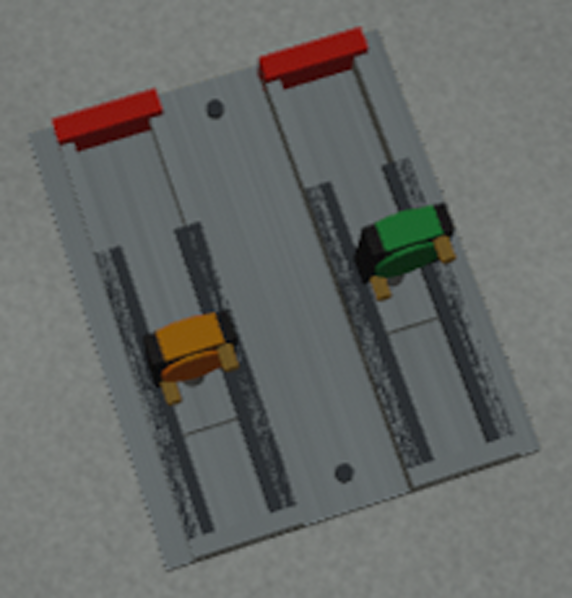

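```bash
cat >> h.py <<'E'
from scipy.spatial.transform import Rotation as Ro
from bench import arm
YAW=np.radians(11.4)
def plan(target,yaw=YAW,tilt=0,p0=None,q0=None):
    s=arm.get_state();p=np.array(s['tool_pos'] if p0 is None else p0);q=np.array(s['eef_rot'] if q0 is None else q0)
    R0=Ro.from_quat(q[[1,2,3,0]])
    ex=np.array([np.cos(yaw),np.sin(yaw),0]);ey=np.array([-ex[1],ex[0],0])
    R1=Ro.from_matrix(np.c_[-ex,ey,[0,0,-1]])*Ro.from_rotvec([0,-np.radians(tilt),0])
    print('t',s['time_s'],'pos',np.round(p,1),'F',np.round(s['force'],1),'w',round(s['width'],1),'g',round(s['grip_force'],1),'q',np.round(s['q'],2))
    print('d',np.round(R0.inv().apply(np.array(target)-p)/500,4),'w',np.round((R0.inv()*R1).as_rotvec()/(np.pi/2),4))
E
python3 -c "
from h import *
plan([546,38.5,160])"
```

```text
t 0.6 pos [244.4 575.2 226.8] F [ 0.1 -0.3 -0.1] w 91.4 g 0.0 q [-1.27  0.43  0.02  1.57 -0.01  1.13 -0.08]
d [-0.9749 -0.7521  0.1335] w [ 1.000e-04  0.000e+00 -3.825e-01]
```

Emit:
servo_tool([
  {"claw": 1, "dx": -0.58, "dy": -0.45, "dz": 0.08, "wz": -0.23},
  {"claw": 1, "dx": -0.58, "dy": -0.45, "dz": 0.08, "wz": -0.23},
  {"claw": 1, "dx": -0.58, "dy": -0.45, "dz": 0.08, "wz": -0.23},
  {"claw": 1, "dx": -0.58, "dy": -0.45, "dz": 0.08, "wz": -0.23},
  {"claw": 1, "dx": -0.58, "dy": -0.45, "dz": 0.08, "wz": -0.23},
  {"claw": 1, "dx": -0.58, "dy": -0.45, "dz": 0.08, "wz": -0.23},
  {"claw": 1, "dx": -0.58, "dy": -0.45, "dz": 0.08, "wz": -0.23},
  {"claw": 1, "dx": -0.58, "dy": -0.45, "dz": 0.08, "wz": -0.23},
  {"claw": 1, "dx": -0.58, "dy": -0.45, "dz": 0.08, "wz": -0.23},
  {"claw": 1, "dx": -0.58, "dy": -0.45, "dz": 0.08, "wz": -0.23},
  {"claw": 1, "dx": -0.58, "dy": -0.45, "dz": 0.08, "wz": -0.23},
])

```text
schema error: expected keys claw, dx, dy, dz, wx, wy, wz
```

```bash
python3 -c "
from h import *
plan([546,38.5,160])"
```

```text
t 0.6 pos [244.4 575.2 226.8] F [ 0.1 -0.3 -0.1] w 91.4 g 0.0 q [-1.27  0.43  0.02  1.57 -0.01  1.13 -0.08]
d [-0.9749 -0.7521  0.1335] w [ 1.000e-04  0.000e+00 -3.825e-01]
```

Emit:
servo_tool([
  {"claw": 1, "dx": -0.58, "dy": -0.45, "dz": 0.08, "wx": 0, "wy": 0, "wz": -0.23},
  {"claw": 1, "dx": -0.58, "dy": -0.45, "dz": 0.08, "wx": 0, "wy": 0, "wz": -0.23},
  {"claw": 1, "dx": -0.58, "dy": -0.45, "dz": 0.08, "wx": 0, "wy": 0, "wz": -0.23},
  {"claw": 1, "dx": -0.58, "dy": -0.45, "dz": 0.08, "wx": 0, "wy": 0, "wz": -0.23},
  {"claw": 1, "dx": -0.58, "dy": -0.45, "dz": 0.08, "wx": 0, "wy": 0, "wz": -0.23},
  {"claw": 1, "dx": -0.58, "dy": -0.45, "dz": 0.08, "wx": 0, "wy": 0, "wz": -0.23},
  {"claw": 1, "dx": -0.58, "dy": -0.45, "dz": 0.08, "wx": 0, "wy": 0, "wz": -0.23},
  {"claw": 1, "dx": -0.58, "dy": -0.45, "dz": 0.08, "wx": 0, "wy": 0, "wz": -0.23},
  {"claw": 1, "dx": -0.58, "dy": -0.45, "dz": 0.08, "wx": 0, "wy": 0, "wz": -0.23},
  {"claw": 1, "dx": -0.58, "dy": -0.45, "dz": 0.08, "wx": 0, "wy": 0, "wz": -0.23},
  {"claw": 1, "dx": -0.58, "dy": -0.45, "dz": 0.08, "wx": 0, "wy": 0, "wz": -0.23},
])

```text
time_s: 1.52
tool_pos: [424.4, 252.5, 186.8]
eef_rot: [0.0, 0.023, 1.0, -0.0]
force: [0.2, 0.4, 0.9]
width: 91.7
grip_force: 0.0
```

```bash
python3 -c "
from h import *
plan([546,38.5,160])"
```

```text
t 1.5167 pos [424.4 252.5 186.8] F [0.2 0.4 0.9] w 91.7 g 0.0 q [-0.69  0.26  0.06  1.94 -0.02  0.94  0.9 ]
d [-0.2624 -0.4165  0.0538] w [-0.0003  0.0002 -0.1557]
```

Emit:
servo_tool([
  {"claw": 1, "dx": -0.262, "dy": -0.416, "dz": 0.054, "wx": 0, "wy": 0, "wz": -0.156},
  {"claw": 1, "dx": -0.262, "dy": -0.416, "dz": 0.054, "wx": 0, "wy": 0, "wz": -0.156},
  {"claw": 1, "dx": -0.262, "dy": -0.416, "dz": 0.054, "wx": 0, "wy": 0, "wz": -0.156},
  {"claw": 1, "dx": -0.262, "dy": -0.416, "dz": 0.054, "wx": 0, "wy": 0, "wz": -0.156},
  {"claw": 1, "dx": -0.262, "dy": -0.416, "dz": 0.054, "wx": 0, "wy": 0, "wz": -0.156},
  {"claw": 1, "dx": -0.262, "dy": -0.416, "dz": 0.054, "wx": 0, "wy": 0, "wz": -0.156},
  {"claw": 1, "dx": -0.262, "dy": -0.416, "dz": 0.054, "wx": 0, "wy": 0, "wz": -0.156},
  {"claw": 1, "dx": -0.262, "dy": -0.416, "dz": 0.054, "wx": 0, "wy": 0, "wz": -0.156},
  {"claw": 1, "dx": -0.262, "dy": -0.416, "dz": 0.054, "wx": 0, "wy": 0, "wz": -0.156},
  {"claw": 1, "dx": -0.262, "dy": -0.416, "dz": 0.054, "wx": 0, "wy": 0, "wz": -0.156},
])

```text
time_s: 2.35
tool_pos: [545.3, 44.1, 159.8]
eef_rot: [-0.0, -0.103, 0.995, 0.001]
force: [-0.5, 0.3, 0.8]
width: 91.8
grip_force: 0.0
```

```bash
python3 -c "
from h import *
from bench import camera,spotter
plan([546,38.5,160])
cv2.imwrite('pics/w1.png',camera('wrist'))
for n in('amber','amber_window','rail','opening'):
    print(n,[(round(d['score'],2),np.round(d['xyz'],1)) for d in spotter.landmark_of(n,'wrist')][:3])
print(calibration('wrist'))
"
```

```text
t 2.35 pos [545.3  44.1 159.8] F [-0.5  0.3  0.8] w 91.8 g 0.0 q [-0.26  0.38  0.11  1.86 -0.05  0.91  1.65]
d [ 0.001  -0.0112 -0.0004] w [0.0008 0.     0.0053]
amber [(0.97, array([3.709e+02, 1.210e+01, 3.000e-01])), (0.7, array([545.7,  37.4,   8.6])), (0.53, array([636. ,  -5.8,   0. ]))]
amber_window [(0.87, array([507.2, 190.6,  48.9])), (0.75, array([372.8,   7.5,  52.1])), (0.66, array([544.8,  41. ,  55.9]))]
rail [(0.61, array([593.6,  -8. ,   3.7]))]
opening []
{'vfov': 65.70646984690485, 'cx': 317.15598493879514, 'cy': 243.31715835753414, 'tool_from_camera': array([[ 5.18504323e-04, -9.56573248e-01, -2.91491601e-01,
         7.94354120e+01],
       [ 9.99998252e-01, -2.75781222e-05,  1.86929541e-03,
         6.46371993e-01],
       [-1.79615677e-03, -2.91492061e-01,  9.56571562e-01,
        -1.58762086e+02],
       [ 0.00000000e+00,  0.00000000e+00,  0.00000000e+00,
         1.00000000e+00]])}
```

View pics/w1.png

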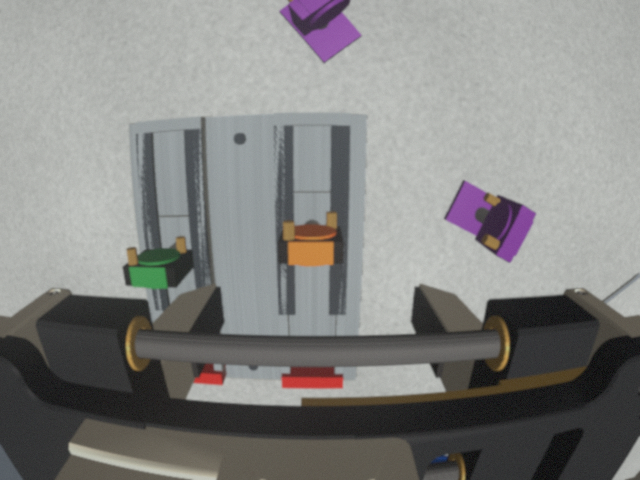

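The wrist view shows the amber strip at about (311,252), the lips' inner edges at x≈294 and x≈331, the red stop at (312,381), and purple look-alikes elsewhere.

```bash
cat >> h.py <<'E'
def wbp(uv,z,p,q):
    c=calibration('wrist');f=240/np.tan(np.radians(c['vfov'])/2);T=np.array(c['tool_from_camera'])
    d=np.array([uv[0]-c['cx'],uv[1]-c['cy']]);r=np.hypot(*d);th=r/f
    v=np.r_[np.sin(th)*d/r,np.cos(th)];R=Ro.from_quat(np.array(q)[[1,2,3,0]])
    v=R.apply(T[:3,:3]@v);o=R.apply(T[:3,3])+p
    return o+v*(z-o[2])/v[2]
E
python3 - <<'E'
from h import *
s=arm.get_state();p,q=s['tool_pos'],s['eef_rot']
im=cv2.imread('pics/w1.png').astype(int);b,g,r=im[...,0],im[...,1],im[...,2]
m=(r>170)&(g>70)&(b<90)&(r-g>50);m[:,:270]=0;m[:,350:]=0;m[:235]=0;m[280:]=0
ys,xs=np.where(m);rc=cv2.boxPoints(cv2.minAreaRect(np.c_[xs,ys].astype(np.float32)));print(m.sum(),rc)
for z in(80,82):print(np.round([wbp(k,z,p,q)[:2] for k in rc],1).tolist(),wbp(rc.mean(0),z,p,q))
for uv in[(294,126),(295,313),(331,126),(329,313),(366,115),(357,370),(131,122),(203,118)]:print(uv,np.round(wbp(uv,22,p,q),1))
print(wbp((312,376),28,p,q),wbp((312,387),28,p,q))
E
```

```text
1021 [[287.49655 237.44139]
 [331.52072 234.85173]
 [333.22415 263.81036]
 [289.19998 266.40002]]
[[538.8, 22.3], [531.0, 50.8], [550.9, 56.4], [558.9, 27.2]] [544.77192416  39.14942144  80.        ]
[[538.2, 22.3], [530.5, 50.6], [550.2, 56.1], [558.2, 27.2]] [544.12546603  39.04861074  82.        ]
(294, 126) [465.4   8.7  22. ]
(295, 313) [624.1  40.3  22. ]
(331, 126) [459.5  37.2  22. ]
(329, 313) [617.8  70.2  22. ]
(366, 115) [444.7  62.3  22. ]
(357, 370) [674.9 111.1  22. ]
(131, 122) [ 482.7 -131.3   22. ]
(203, 118) [471.4 -65.7  22. ]
[686.18218297  68.56198825  28.        ] [699.86575032  71.33371245  28.        ]
```

```bash
sed -i 's/11.4)/11.55)/' h.py; python3 -c "
from h import *
plan([545.5,39.3,43])"
```

```text
t 2.6 pos [545.5  42.8 159.9] F [-0.3  0.1  0.5] w 91.9 g 0.0 q [-0.26  0.38  0.11  1.86 -0.05  0.91  1.65]
d [ 0.0016 -0.007   0.2339] w [0.0002 0.0002 0.0031]
```

Emit:
servo_tool([
  {"claw": 1, "dx": 0, "dy": 0, "dz": 0.04, "wx": 0, "wy": 0, "wz": 0},
  {"claw": 1, "dx": 0, "dy": 0, "dz": 0.08, "wx": 0, "wy": 0, "wz": 0},
  {"claw": 1, "dx": 0, "dy": 0, "dz": 0.08, "wx": 0, "wy": 0, "wz": 0},
  {"claw": 1, "dx": 0, "dy": 0, "dz": 0.08, "wx": 0, "wy": 0, "wz": 0},
  {"claw": 1, "dx": 0, "dy": 0, "dz": 0.08, "wx": 0, "wy": 0, "wz": 0},
  {"claw": 1, "dx": 0, "dy": 0, "dz": 0.08, "wx": 0, "wy": 0, "wz": 0},
])

```text
time_s: 3.1
tool_pos: [546.6, 41.8, 120.9]
eef_rot: [0.001, -0.102, 0.995, 0.0]
force: [0.4, -0.5, 0.2]
width: 91.8
grip_force: 0.0
```

```bash
python3 -c "
from h import *
plan([545.5,39.3,43])"
```

```text
t 3.1 pos [546.6  41.8 120.9] F [ 0.4 -0.5  0.2] w 91.8 g 0.0 q [-0.25  0.42  0.11  1.9  -0.06  0.82  1.66]
d [ 0.0034 -0.0044  0.1558] w [-0.      0.0012  0.0019]
```

Emit:
servo_tool([
  {"claw": 1, "dx": 0.003, "dy": -0.003, "dz": 0.05, "wx": 0, "wy": 0, "wz": 0.002},
  {"claw": 1, "dx": 0.003, "dy": -0.003, "dz": 0.1, "wx": 0, "wy": 0, "wz": 0.002},
  {"claw": 1, "dx": 0.003, "dy": -0.003, "dz": 0.13, "wx": 0, "wy": 0, "wz": 0.002},
  {"claw": 1, "dx": 0.003, "dy": -0.003, "dz": 0.155, "wx": 0, "wy": 0, "wz": 0.002},
  {"claw": 1, "dx": 0.003, "dy": -0.003, "dz": 0.155, "wx": 0, "wy": 0, "wz": 0.002},
  {"claw": 1, "dx": 0.003, "dy": -0.003, "dz": 0.155, "wx": 0, "wy": 0, "wz": 0.002},
  {"claw": 1, "dx": 0.003, "dy": -0.003, "dz": 0.155, "wx": 0, "wy": 0, "wz": 0.002},
])

```text
time_s: 3.68
tool_pos: [545.5, 39.9, 43.5]
eef_rot: [0.001, -0.1, 0.995, 0.0]
force: [1.0, -0.1, 0.4]
width: 91.9
grip_force: 0.0
```

```bash
python3 -c "
from h import *
plan([545.5,40,43])
from bench import camera
im=camera('wrist')
s=arm.get_state();print(s['tool_pos'])
cv2.imwrite('pics/w2.png',im)"
```

```text
t 3.6833 pos [545.5  39.9  43.5] F [ 1.  -0.1  0.4] w 91.9 g 0.0 q [-0.24  0.53  0.09  1.96 -0.08  0.65  1.68]
d [0.     0.0002 0.0009] w [-0.      0.0011 -0.0002]
[545.65932273  39.91967304  43.5769406 ]
```

View pics/w2.png

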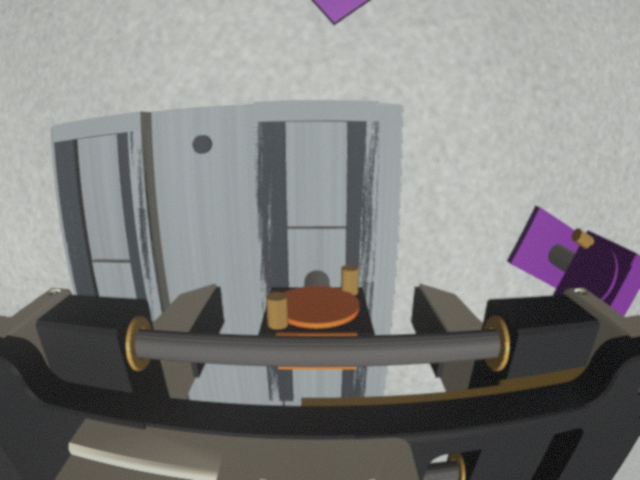

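The frame, spanning columns 262 to 373, is centred between the fingers. I'll close now.

Emit:
servo_tool([
  {"claw": -1, "dx": 0, "dy": 0, "dz": 0, "wx": 0, "wy": 0, "wz": 0},
  {"claw": -1, "dx": 0, "dy": 0, "dz": 0, "wx": 0, "wy": 0, "wz": 0},
  {"claw": -1, "dx": 0, "dy": 0, "dz": 0, "wx": 0, "wy": 0, "wz": 0},
  {"claw": -1, "dx": 0, "dy": 0, "dz": 0, "wx": 0, "wy": 0, "wz": 0},
  {"claw": -1, "dx": 0, "dy": 0, "dz": 0, "wx": 0, "wy": 0, "wz": 0},
  {"claw": -1, "dx": 0, "dy": 0, "dz": 0, "wx": 0, "wy": 0, "wz": 0},
  {"claw": -1, "dx": 0, "dy": 0, "dz": 0, "wx": 0, "wy": 0, "wz": 0},
  {"claw": -1, "dx": 0, "dy": 0, "dz": 0, "wx": 0, "wy": 0, "wz": 0},
  {"claw": -1, "dx": 0, "dy": 0, "dz": 0, "wx": 0, "wy": 0, "wz": 0},
  {"claw": -1, "dx": 0, "dy": 0, "dz": 0, "wx": 0, "wy": 0, "wz": 0},
  {"claw": -1, "dx": 0, "dy": 0, "dz": 0, "wx": 0, "wy": 0, "wz": 0},
  {"claw": -1, "dx": 0, "dy": 0, "dz": 0, "wx": 0, "wy": 0, "wz": 0},
])

```text
time_s: 4.73
tool_pos: [544.6, 39.8, 42.2]
eef_rot: [-0.0, -0.1, 0.995, 0.0]
force: [0.5, -0.6, 0.9]
width: 44.0
grip_force: 30.0
```

Emit:
servo_tool([
  {"claw": -1, "dx": -0.014, "dy": 0, "dz": 0, "wx": 0, "wy": 0, "wz": 0},
  {"claw": -1, "dx": -0.028, "dy": 0, "dz": 0, "wx": 0, "wy": 0, "wz": 0},
  {"claw": -1, "dx": -0.042, "dy": 0, "dz": 0, "wx": 0, "wy": 0, "wz": 0},
  {"claw": -1, "dx": -0.056, "dy": 0, "dz": 0, "wx": 0, "wy": 0, "wz": 0},
  {"claw": -1, "dx": -0.07, "dy": 0, "dz": 0, "wx": 0, "wy": 0, "wz": 0},
  {"claw": -1, "dx": -0.084, "dy": 0, "dz": 0, "wx": 0, "wy": 0, "wz": 0},
  {"claw": -1, "dx": -0.098, "dy": 0, "dz": 0, "wx": 0, "wy": 0, "wz": 0},
  {"claw": -1, "dx": -0.112, "dy": 0, "dz": 0, "wx": 0, "wy": 0, "wz": 0},
  {"claw": -1, "dx": -0.126, "dy": 0, "dz": 0, "wx": 0, "wy": 0, "wz": 0},
  {"claw": -1, "dx": -0.14, "dy": 0, "dz": 0, "wx": 0, "wy": 0, "wz": 0},
  {"claw": -1, "dx": -0.14, "dy": 0, "dz": 0, "wx": 0, "wy": 0, "wz": 0},
  {"claw": -1, "dx": -0.14, "dy": 0, "dz": 0, "wx": 0, "wy": 0, "wz": 0},
])

```text
time_s: 5.73
tool_pos: [613.7, 53.9, 42.2]
eef_rot: [0.0, -0.101, 0.995, 0.0]
force: [0.5, 0.2, 2.4]
width: 43.8
grip_force: 30.0
```

Emit:
servo_tool([
  {"claw": -1, "dx": -0.01, "dy": 0, "dz": 0, "wx": 0, "wy": 0, "wz": 0},
  {"claw": -1, "dx": -0.02, "dy": 0, "dz": 0, "wx": 0, "wy": 0, "wz": 0},
  {"claw": -1, "dx": -0.03, "dy": 0, "dz": 0, "wx": 0, "wy": 0, "wz": 0},
  {"claw": -1, "dx": -0.04, "dy": 0, "dz": 0, "wx": 0, "wy": 0, "wz": 0},
  {"claw": -1, "dx": -0.05, "dy": 0, "dz": 0, "wx": 0, "wy": 0, "wz": 0},
  {"claw": -1, "dx": -0.058, "dy": 0, "dz": 0, "wx": 0, "wy": 0, "wz": 0},
  {"claw": -1, "dx": -0.064, "dy": 0, "dz": 0, "wx": 0, "wy": 0, "wz": 0},
  {"claw": -1, "dx": -0.068, "dy": 0, "dz": 0, "wx": 0, "wy": 0, "wz": 0},
  {"claw": -1, "dx": -0.068, "dy": 0, "dz": 0, "wx": 0, "wy": 0, "wz": 0},
  {"claw": -1, "dx": -0.068, "dy": 0, "dz": 0, "wx": 0, "wy": 0, "wz": 0},
])

```text
time_s: 6.57
tool_pos: [646.7, 60.6, 42.3]
eef_rot: [0.0, -0.101, 0.995, 0.0]
force: [0.6, -0.3, 1.5]
width: 43.5
grip_force: 30.0
```

Emit:
servo_tool([
  {"claw": -1, "dx": -0.002, "dy": 0, "dz": 0, "wx": 0, "wy": 0, "wz": 0},
  {"claw": -1, "dx": -0.004, "dy": 0, "dz": 0, "wx": 0, "wy": 0, "wz": 0},
  {"claw": -1, "dx": -0.006, "dy": 0, "dz": 0, "wx": 0, "wy": 0, "wz": 0},
  {"claw": -1, "dx": -0.008, "dy": 0, "dz": 0, "wx": 0, "wy": 0, "wz": 0},
  {"claw": -1, "dx": -0.01, "dy": 0, "dz": 0, "wx": 0, "wy": 0, "wz": 0},
  {"claw": -1, "dx": -0.012, "dy": 0, "dz": 0, "wx": 0, "wy": 0, "wz": 0},
  {"claw": -1, "dx": -0.014, "dy": 0, "dz": 0, "wx": 0, "wy": 0, "wz": 0},
  {"claw": -1, "dx": -0.014, "dy": 0, "dz": 0, "wx": 0, "wy": 0, "wz": 0},
])

```text
time_s: 7.23
tool_pos: [653.7, 62.1, 42.3]
eef_rot: [0.0, -0.1, 0.995, 0.0]
force: [0.4, -0.4, 1.3]
width: 43.7
grip_force: 30.0
```

Emit:
servo_tool([
  {"claw": -1, "dx": -0.001, "dy": 0, "dz": 0, "wx": 0, "wy": 0, "wz": 0},
  {"claw": -1, "dx": -0.002, "dy": 0, "dz": 0, "wx": 0, "wy": 0, "wz": 0},
  {"claw": -1, "dx": -0.003, "dy": 0, "dz": 0, "wx": 0, "wy": 0, "wz": 0},
  {"claw": -1, "dx": -0.004, "dy": 0, "dz": 0, "wx": 0, "wy": 0, "wz": 0},
  {"claw": -1, "dx": -0.004, "dy": 0, "dz": 0, "wx": 0, "wy": 0, "wz": 0},
])

```text
time_s: 7.65
tool_pos: [655.5, 62.4, 42.3]
eef_rot: [0.0, -0.1, 0.995, 0.0]
force: [-0.3, 0.9, 2.6]
width: 43.7
grip_force: 30.0
```

Emit:
servo_tool([
  {"claw": -1, "dx": -0.001, "dy": 0, "dz": 0, "wx": 0, "wy": 0, "wz": 0},
  {"claw": -1, "dx": -0.002, "dy": 0, "dz": 0, "wx": 0, "wy": 0, "wz": 0},
  {"claw": -1, "dx": -0.003, "dy": 0, "dz": 0, "wx": 0, "wy": 0, "wz": 0},
  {"claw": -1, "dx": -0.003, "dy": 0, "dz": 0, "wx": 0, "wy": 0, "wz": 0},
])

```text
time_s: 7.98
tool_pos: [656.8, 62.7, 42.3]
eef_rot: [-0.0, -0.101, 0.995, 0.0]
force: [-0.4, 0.7, 2.9]
width: 43.6
grip_force: 30.0
```

Emit:
servo_tool([
  {"claw": -1, "dx": -0.001, "dy": 0, "dz": 0, "wx": 0, "wy": 0, "wz": 0},
  {"claw": -1, "dx": -0.002, "dy": 0, "dz": 0, "wx": 0, "wy": 0, "wz": 0},
  {"claw": -1, "dx": -0.003, "dy": 0, "dz": 0, "wx": 0, "wy": 0, "wz": 0},
  {"claw": -1, "dx": -0.003, "dy": 0, "dz": 0, "wx": 0, "wy": 0, "wz": 0},
])

```text
time_s: 8.32
tool_pos: [656.9, 62.7, 42.3]
eef_rot: [-0.001, -0.1, 0.995, -0.0]
force: [-5.8, -1.4, 9.4]
width: 44.2
grip_force: 30.0
```

Contact with the stop is confirmed: about 6 N, with the motion halted. I'll back off slightly and lift.

Emit:
servo_tool([
  {"claw": -1, "dx": 0.003, "dy": 0, "dz": 0, "wx": 0, "wy": 0, "wz": 0},
  {"claw": -1, "dx": 0.005, "dy": 0, "dz": 0, "wx": 0, "wy": 0, "wz": 0},
  {"claw": -1, "dx": 0.005, "dy": 0, "dz": -0.01, "wx": 0, "wy": 0, "wz": 0},
  {"claw": -1, "dx": 0.005, "dy": 0, "dz": -0.02, "wx": 0, "wy": 0, "wz": 0},
  {"claw": -1, "dx": 0.005, "dy": 0, "dz": -0.035, "wx": 0, "wy": 0, "wz": 0},
  {"claw": -1, "dx": 0.005, "dy": 0, "dz": -0.055, "wx": 0, "wy": 0, "wz": 0},
  {"claw": -1, "dx": 0.005, "dy": 0, "dz": -0.075, "wx": 0, "wy": 0, "wz": 0},
  {"claw": -1, "dx": 0.005, "dy": 0, "dz": -0.1, "wx": 0, "wy": 0, "wz": 0},
  {"claw": -1, "dx": 0.005, "dy": 0, "dz": -0.125, "wx": 0, "wy": 0, "wz": 0},
  {"claw": -1, "dx": 0.005, "dy": 0, "dz": -0.145, "wx": 0, "wy": 0, "wz": 0},
  {"claw": -1, "dx": 0.005, "dy": 0, "dz": -0.16, "wx": 0, "wy": 0, "wz": 0},
  {"claw": -1, "dx": 0.005, "dy": 0, "dz": -0.16, "wx": 0, "wy": 0, "wz": 0},
])

```text
time_s: 9.32
tool_pos: [657.0, 62.6, 124.6]
eef_rot: [0.002, -0.1, 0.995, 0.0]
force: [-0.2, -0.6, -1.5]
width: 43.6
grip_force: 30.0
```

```bash
python3 -c "
from h import *
from bench import camera,spotter
plan([600,52,235],tilt=45)
cv2.imwrite('pics/s2.png',camera('side'))
for n in('amber','green'):
    print(n,[(round(d['score'],2),np.round(d['xyz'],1)) for d in spotter.landmark_of(n,'side')][:4])"
```

```text
t 9.3167 pos [657.   62.6 124.6] F [-0.2 -0.6 -1.5] w 43.6 g 30.0 q [-0.25  0.58  0.12  1.61 -0.08  0.96  1.66]
d [ 0.1152  0.002  -0.2211] w [-1.000e-04 -4.979e-01 -2.000e-04]
amber [(0.93, array([503.1, 185.1,   3.2])), (0.71, array([373.4,  13.8,   1.8]))]
green [(0.73, array([586. , -71.1,  12.4]))]
```

View pics/s2.png

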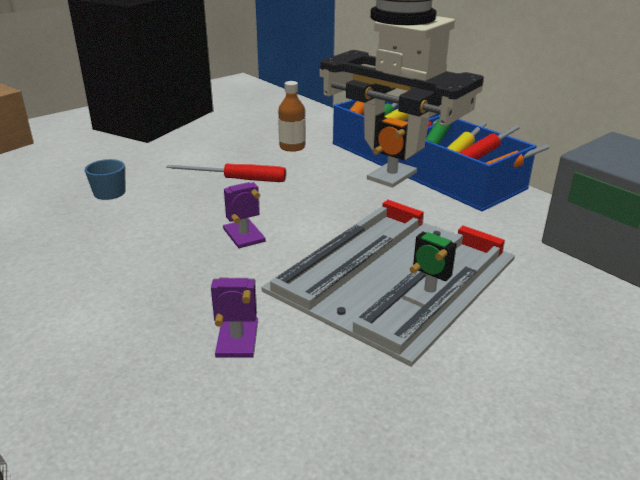

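The mount is clear of the rail at about (392,145), upright in the gripper, and green is unmoved. Next I'll raise and tip it.

Emit:
servo_tool([
  {"claw": -1, "dx": -0.005, "dy": 0, "dz": -0.03, "wx": 0, "wy": -0.03, "wz": 0},
  {"claw": -1, "dx": -0.01, "dy": 0, "dz": -0.06, "wx": 0, "wy": -0.08, "wz": 0},
  {"claw": -1, "dx": -0.02, "dy": 0, "dz": -0.09, "wx": 0, "wy": -0.13, "wz": 0},
  {"claw": -1, "dx": -0.03, "dy": 0, "dz": -0.12, "wx": 0, "wy": -0.18, "wz": 0},
  {"claw": -1, "dx": -0.04, "dy": 0, "dz": -0.15, "wx": 0, "wy": -0.24, "wz": 0},
  {"claw": -1, "dx": -0.05, "dy": 0, "dz": -0.18, "wx": 0, "wy": -0.3, "wz": 0},
  {"claw": -1, "dx": -0.06, "dy": 0, "dz": -0.2, "wx": 0, "wy": -0.36, "wz": 0},
  {"claw": -1, "dx": -0.06, "dy": 0, "dz": -0.22, "wx": 0, "wy": -0.42, "wz": 0},
  {"claw": -1, "dx": -0.06, "dy": 0, "dz": -0.22, "wx": 0, "wy": -0.47, "wz": 0},
  {"claw": -1, "dx": -0.06, "dy": 0, "dz": -0.22, "wx": 0, "wy": -0.5, "wz": 0},
  {"claw": -1, "dx": -0.06, "dy": 0, "dz": -0.22, "wx": 0, "wy": -0.5, "wz": 0},
  {"claw": -1, "dx": -0.06, "dy": 0, "dz": -0.22, "wx": 0, "wy": -0.5, "wz": 0},
])

```text
time_s: 10.47
tool_pos: [683.8, 84.9, 235.2]
eef_rot: [0.344, -0.096, 0.933, 0.045]
force: [-0.5, 1.8, -2.2]
width: 43.3
grip_force: 30.0
```

```bash
python3 -c "
from h import *
from bench import camera,spotter
plan([687,68,235],tilt=45)
cv2.imwrite('pics/s3.png',camera('side'))
s=arm.get_state();print(np.abs(s['joint_velocities']).max())"
```

```text
t 10.4667 pos [683.8  84.9 235.2] F [-0.5  1.8 -2.2] w 43.3 g 30.0 q [-0.41  0.25  0.27  2.1  -0.87  0.14  2.43]
d [ 0.0004 -0.0343 -0.0007] w [ 0.0125 -0.0486 -0.003 ]
0.5117892820626457
```

View pics/s3.png

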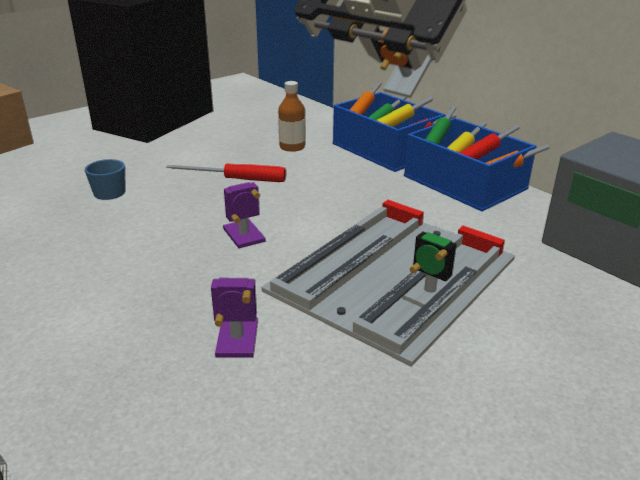

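The mount is tipped about 40°, but joint 6 is near its limit. I'll move outward and up to relieve it.

Emit:
servo_tool([
  {"claw": -1, "dx": -0.02, "dy": 0, "dz": 0, "wx": 0, "wy": 0, "wz": 0},
  {"claw": -1, "dx": -0.04, "dy": 0, "dz": 0, "wx": 0, "wy": 0, "wz": 0},
  {"claw": -1, "dx": -0.06, "dy": 0, "dz": 0, "wx": 0, "wy": 0, "wz": 0},
  {"claw": -1, "dx": -0.08, "dy": 0, "dz": 0, "wx": 0, "wy": 0, "wz": 0},
  {"claw": -1, "dx": -0.1, "dy": 0, "dz": 0, "wx": 0, "wy": 0, "wz": 0},
  {"claw": -1, "dx": -0.12, "dy": 0, "dz": 0, "wx": 0, "wy": 0, "wz": 0},
  {"claw": -1, "dx": -0.14, "dy": 0, "dz": 0, "wx": 0, "wy": 0, "wz": 0},
  {"claw": -1, "dx": -0.16, "dy": 0, "dz": 0, "wx": 0, "wy": 0, "wz": 0},
  {"claw": -1, "dx": -0.16, "dy": 0, "dz": 0, "wx": 0, "wy": 0, "wz": 0},
  {"claw": -1, "dx": -0.16, "dy": 0, "dz": 0, "wx": 0, "wy": 0, "wz": 0},
  {"claw": -1, "dx": -0.16, "dy": 0, "dz": 0, "wx": 0, "wy": 0, "wz": 0},
  {"claw": -1, "dx": -0.16, "dy": 0, "dz": 0, "wx": 0, "wy": 0, "wz": 0},
])

```text
time_s: 11.52
tool_pos: [744.3, 91.5, 289.0]
eef_rot: [0.346, -0.093, 0.933, 0.044]
force: [-1.0, 0.3, -1.6]
width: 43.9
grip_force: 30.0
```

```bash
python3 -c "
from h import *
plan([740,80,280],tilt=45)
s=arm.get_state();print(np.round(s['joint_velocities'],3))"
```

```text
t 11.5167 pos [744.3  91.5 289. ] F [-1.   0.3 -1.6] w 43.9 g 30.0 q [-0.59  0.29  0.53  1.92 -0.69  0.32  2.22]
d [ 0.0215 -0.0211  0.0049] w [ 0.0096 -0.047  -0.0053]
[-0.001 -0.003 -0.    -0.002 -0.001 -0.    -0.   ]
```

```bash
python3 -c "
from h import *
from bench import camera
a=camera('wrist');b=camera('side')
cv2.imwrite('pics/f.png',np.hstack([a[140:440,120:520],b[0:300,240:640]]))"
```

```text
(no output)
```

View pics/f.png

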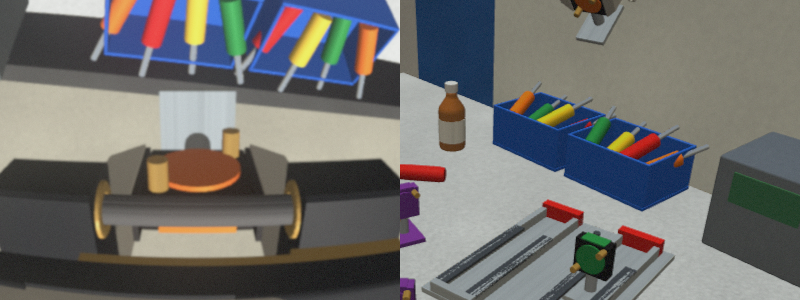

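The mount sits square in the gripper, tipped about 41°, still and high. Green is in place, so I'm handing it in.

```bash
python3 -c "
from bench import close_job
print(close_job())"
```

```text
the job is handed in; nothing more can be done
None
```

The job is handed in: the amber mount was slid gently to the stop (about 6 N), lifted out, and is held still, tipped back about 41° with the filter about 30 cm up; the green mount was not moved.

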